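# Put the glued disc in the hand press and throw the lever over

## Robot

A 6-joint arm with a two-finger parallel gripper is mounted at the origin on the work surface. World frame = base frame: x ahead of the robot, y to its left, z up, the work surface at z = 0. Lengths are in mm, angles in rad, forces in N, time in s.
With the tool pointing down it reaches from about 375 to 975 mm from the base axis. Payload 3.8 kg.
Tool frame: the origin (TCP) lies midway between the tips of the shut fingers; the grasp point (between the pads) lies 19 mm behind it; x points along the fingers, y is the direction in which the jaws open and shut, and the axes are right-handed (so a half turn about x gives the same grasp; the last joint's range is limited). The gripper opens to 85 mm and grips with 20 to 120 N. Pads are 22 mm wide; open, the fingers measure 114 mm over their backs; the gripper's body (76 mm by 85 mm) begins 54 mm behind the grasp point. The pads swing forward as they close: fully open they stand 13 mm farther back than shut.
Start: joints at [-1.224, 0.264, 1.604, -0, 1.274, -0.037], TCP at [252.746, -625.889, 231.28] pointing down, gripper open.
Joint ranges: [-2.63, 2.63], [-0.94, 2.18], [0.31, 2.57], [-1.31, 4.45], [0, 2.66], [-2.55, 2.55]. Speed limits (rad/s): [2.57, 2.57, 3.14, 3.14, 3.14, 3.14].

## Interface

Orientations are given as a unit quaternion [w, x, y, z].
In Python, from workcell import arm, grab_frame, get_calibration gives the robot as it stands.
- The arm moves only by the shell command python3 -m creep 'ROWS' [FORCE]. ROWS is a JSON object of lists of equal length, an entry for each row: "xyz": the shift along the tool's x, y, z in m, a list of three; "twist": the turn, a rotation vector about the tool's x, y, z in degrees, a list of three; "jaw": the gripper's target within -1 to 1 (shut at 1, half-way at 0, fully open at -1). A call has 1 to 20 rows; each row shifts and turns the commanded pose from where the row before left it, along the tool's axes as they then stand; what a row does not reach is not made up. A row lasts 1/10 s, in which the tool goes at most 50 mm and 8.59 degrees, less where a joint would pass 70% of its speed; a pose out of reach is approached as far as the arm can. A call with a gripper value outside its range is refused whole. The fingers move at their own pace and stop on an object; FORCE is the grip in N (left out, the last holds). Time passes only in rows, so rows that do not move let the fingers close. It gives the time, the measured TCP pose, the force and the opening at its end, in the units of the state.
- arm.sense(): the state, without advancing time (a new reading comes with each control period).
- grab_frame(name): name is "scene" or "top"; returns the picture (400x640x3 uint8, blue, green, red); there is no depth.
- get_calibration(name): a dict with "K" (3x3 intrinsics, pixels), "k1" (the pictures are not rectified: a ray, as slopes to the right and down, at radius r is drawn at 1 + k1 r^2 times it, then the intrinsics apply), "rvec" (rotation vector, rad) and "tvec" (3), from world to camera coordinates, as OpenCV has them. Camera axes: x right, y down, z forward; pixel columns grow to the right and rows downward; lengths in mm; the calibration is good to about 2 mm. A picture is of the moment at which its call begins. get_calibration takes no time and is no camera call.
- arm.job_done(): hands the job in, once; it reports no verdict.
The state is a dict: "time": time; "joints": joint angles; "qd": joint speeds; "joint_efforts": joint torques, N m; "eef_pos": TCP position; "tcp_rot": TCP orientation; "contact_force": force on the tool from outside, world axes, zero at the start; "ft_torque": the same for the moment, N m; "gripper_width": finger opening in mm.
Only numpy, scipy, OpenCV 4.12 (cv2) and the standard library are available. Lean on these libraries where they do the work, as an engineer would, in place of code of your own. Each camera call takes 0.05 s, during which the arm holds its last target.

## Task

The aluminium disc on the press bed has just been glued to its cork facing. With the fingertips, push it back across the bed under the ram until it sits fully home against both stop pins, then push the press lever forward and down, over its centre, until it snaps into the locked position and the press stays clamped on the disc by itself. Do not lift or tip the disc, and leave the jar, the brass weight, the tin cube and the wedge standing where they are.

Things in the scene. Friction and masses are not known exactly. Their poses are not given: they have to be found in the camera images.
- press: Iron hand press, 211 mm tall, fixed on the bench. Origin on the bench right below the ram axis, z up; its open throat faces its own -x (front), its right side is -y, the column stands at x 80 to 132 mm, 46 mm wide. Foot plate x -150..140, y -75..75, 20 mm thick; on it the flat bed x -140..60, y -60..60 mm, its top 40 mm above the bench.
- head_front (a point): Middle of the lower front edge of the press head, 105 mm above the bench, 30 mm ahead of the ram axis. The head (y -28..28 mm, and up to 211 mm above the bench) hangs over the back part of the bed, so a gripper that pushes the disc home must lean back, away from the head, or stay ahead of it.
- home (a point): Point on the bed top on the ram axis (40 mm above the bench): the disc's origin is here when it rests against both pins.
- pin_left (a point): Top of the left steel stop pin, 10 mm diameter, standing 10 mm out of the bed, 43 mm behind the ram axis (press x 43, y +34 mm). A disc pushed back until it touches both pins is centred under the ram.
- pin_right (a point): Top of the right steel stop pin, 10 mm diameter, standing 10 mm out of the bed, 43 mm behind the ram axis (press x 43, y -34 mm). A disc pushed back until it touches both pins is centred under the ram.
- disc: Loose aluminium disc on a cork facing, one piece, 100 mm diameter, 12 mm thick in all (cork below, metal above), 0.13 to 0.25 kg, lying flat on the bed ahead of the pins (its origin 40 to 75 mm ahead of home and up to 12 mm to either side). Origin at the centre of its underside, z up.
- foot: Round steel pressure foot at the ram's lower end, 48 mm diameter, 11 mm thick, sprung on the ram. Origin at the centre of its underside: about 67 mm above the bench (15 mm above the disc's top) with the lever raised. The ram brings it straight down onto the disc as the lever is thrown.
- lever (a joint): Lever angle, rad: 0 = raised (upright, leaning 15 degrees back over the column), growing as it swings forward (to the press's -x) and down, to 1.65 = locked on its stop (pointing forward, 10 degrees above level). Below the dead centre at 1.30 springs return it to 0 when let go; beyond it they snap it to 1.65 and hold it. It takes 3 to 8 N at the knob.
- lever_pivot (a point): Point on the lever's turning axis (the axis runs along the press's y) in the lever's plane: 180 mm above the bench, 50 mm to the press's right of the ram axis. The hub here is 19 mm in radius.
- lever_knob (a point): Centre of the black ball knob, 34 mm diameter, on the end of the lever, 140 mm from lever_pivot. The bare lever below it is a round bar 14 to 17 mm thick. Raised, the knob stands 315 mm above the bench, 36 mm behind the pivot; locked, 204 mm above the bench, 138 mm ahead of the pivot.
- jar: Bystander: squat amber glass jar with a black lid, 68 mm diameter, 75 mm tall, on the bench beside the press. Origin at the centre of its underside.
- weight: Bystander: brass plunger weight, 48 mm diameter, 68 mm tall with its stem and head, on the bench. Origin at the centre of its underside.
- tin_cube: Bystander: 40 mm tin cube on the bench. Origin at the centre of its underside.
- wedge: Bystander: varnished wooden wedge, 90 x 40 mm, 36 mm high at its thick end, on the bench. Origin at the centre of its underside.

How it is judged (in metres and radians):
On the way, in this order (a step that is already met when the one before it is completed fails the run):
1. the disc is pushed home against both stop pins, the lever still raised (horizontal distance between disc and home below 0.005 m and value of joint lever below 0.3 rad), for 0.2 s.
2. the lever is thrown past its centre and snaps into the locked position (value of joint lever above 1.56 rad), for 0.2 s.
At the end, for the whole second after the job is handed in: The lever stays locked by itself (joint above 1.56 rad), the disc lies flat within 5 mm of home with the foot pressing on it by more than 15 N, and the four bystanders are within 15 mm of where they began (value of joint lever above 1.56 rad and horizontal distance between disc and home below 0.005 m and angle between disc's own z axis and vertical below 0.05 rad and contact force between foot and disc above 15 N and linear speed of disc below 0.02 m/s and distance of each of jar, weight, tin_cube, wedge from where it was at the start of the episode below 0.015 m); the robot touches nothing.
It fails at once if the disc is lifted off the bed or tipped (z of disc in the frame of home above 0.006 m or z of disc in the frame of home below -0.006 m or angle between disc's own z axis and vertical above 0.15 rad).
It fails at once if the jar is moved or tipped (distance of jar from where it was at the start of the episode above 0.015 m or angle between jar's own z axis and vertical above 0.25 rad).
It fails at once if the brass weight is moved or tipped (distance of weight from where it was at the start of the episode above 0.015 m or angle between weight's own z axis and vertical above 0.25 rad).
It fails at once if the tin cube is moved or lifted (distance of tin_cube from where it was at the start of the episode above 0.015 m).
It fails at once if the wedge is moved or lifted (distance of wedge from where it was at the start of the episode above 0.015 m).
It also fails if it takes over 64 s, if anything falls off the work surface, if the arm or the gripper's body presses on something with over 40 N, if the wrist force passes 120 N, or if a joint passes its speed limit or range.

## Working session

There is one attempt and no reset: what is moved stays moved. The work goes in short steps, Python scripts to look and compute and a shell command to move; the robot and the scene stay as the last step left them, time stands still between calls to the robot, and variables do not carry over. Pictures are saved under pics/ and viewed, and the job is handed in when it is done.

```bash
mkdir -p pics; ls; python3 - <<'E'
from workcell import arm, grab_frame, get_calibration
import cv2
for n in("scene","top"):
    cv2.imwrite(f"pics/{n}0.png",grab_frame(n)); print(get_calibration(n))
print(arm.sense())
E
```

```text
pics
{'K': array([[400.03807458,   0.        , 325.34681725],
       [  0.        , 400.03807458, 197.07160406],
       [  0.        ,   0.        ,   1.        ]]), 'k1': -0.08700125185117662, 'rvec': array([ 1.1773208 ,  2.35456518, -0.94328002]), 'tvec': array([ 316.8117078 , -239.66422277, 1278.64299593])}
{'K': array([[428.18670756,   0.        , 313.52334022],
       [  0.        , 428.18670756, 203.23968875],
       [  0.        ,   0.        ,   1.        ]]), 'k1': -0.08812079702865726, 'rvec': array([ 2.12295918, -2.16769743,  0.15083112]), 'tvec': array([  75.22939693,  611.89680094, 1088.7611903 ])}
{'time': 0.1, 'joints': array([-1.22388552e+00,  2.64665123e-01,  1.60524753e+00,  1.56037597e-05,
        1.27369882e+00, -3.68910604e-02]), 'qd': array([ 0.00148979, -0.00226857, -0.00260625, -0.00051956, -0.000915  ,
       -0.00131124]), 'joint_efforts': array([-9.65773484e-05, -5.16706359e+01, -3.68590808e+01, -2.06977143e-05,
        6.27947520e-03, -3.59471002e-06]), 'eef_pos': array([ 252.53575571, -625.26460646,  230.08962363]), 'tcp_rot': array([-0.13415546, -0.69402171, -0.13556749,  0.69423168]), 'contact_force': array([ 0.69581251,  0.59493274, -0.54463657]), 'ft_torque': array([ 0.07310921,  0.039343  , -0.04333437]), 'gripper_width': 85.13219976805098}
```

View pics/scene0.png

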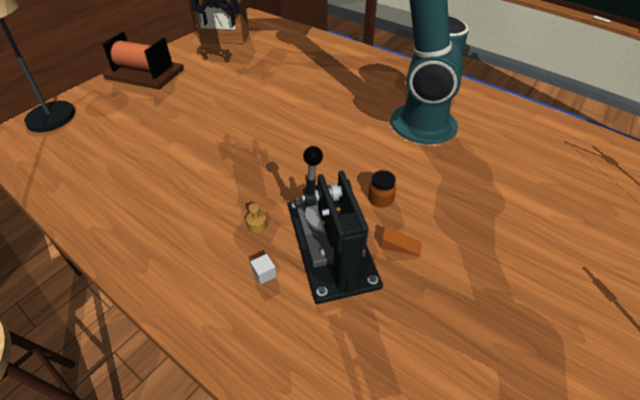

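View pics/top0.png

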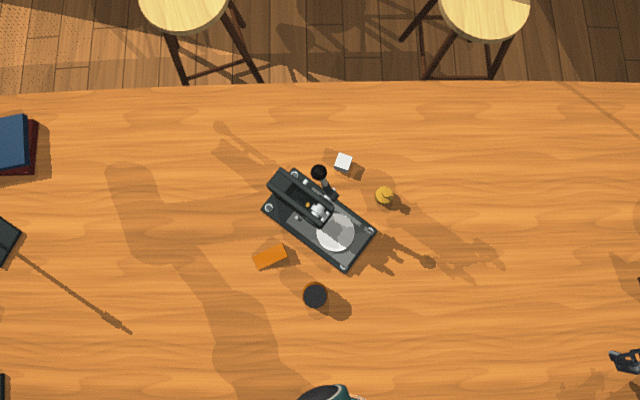

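The top view shows the press near (320,220) with its throat facing lower right, and the disc at about (335,232). The lever knob is at (319,172) and the bystanders stand around the press. I'll zoom in on both views.

```bash
cat > h.py <<'E'
import numpy as np, cv2
from workcell import arm, grab_frame, get_calibration
from scipy.spatial.transform import Rotation as R
def cal(n):
    c=get_calibration(n); return c['K'],np.array([c['k1'],0,0,0,0.]),cv2.Rodrigues(c['rvec'])[0],c['tvec']
def ray(n,uv):
    K,d,Rm,t=cal(n)
    # iterative undistort
    p=cv2.undistortPointsIter(np.array([[uv]],float),K,d,None,None,(3,50,1e-10))[0,0]
    return -Rm.T@t, Rm.T@np.array([p[0],p[1],1])
def onz(n,uv,z):
    o,v=ray(n,uv); return o+v*(z-o[2])/v[2]
def proj(n,P):
    K,d,Rm,t=cal(n); return cv2.projectPoints(np.atleast_2d(np.array(P,float)),Rm,t,K,d)[0][:,0]
def tri(uv1,uv2):
    o1,v1=ray("scene",uv1);o2,v2=ray("top",uv2)
    s=np.linalg.lstsq(np.c_[v1,-v2],o2-o1,rcond=None)[0]
    a,b=o1+v1*s[0],o2+v2*s[1]; return (a+b)/2,np.linalg.norm(a-b)
E
python3 - <<'E'
import cv2
a=cv2.imread('pics/top0.png')[145:315,235:435]; cv2.imwrite('pics/topz.png',cv2.resize(a,None,fx=4,fy=3.5 if 0 else 3.5,interpolation=2))
a=cv2.imread('pics/scene0.png')[140:310,225:435]; cv2.imwrite('pics/scenez.png',cv2.resize(a,None,fx=3.5,fy=3.5,interpolation=2))
E
```

```text
(no output)
```

View pics/topz.png

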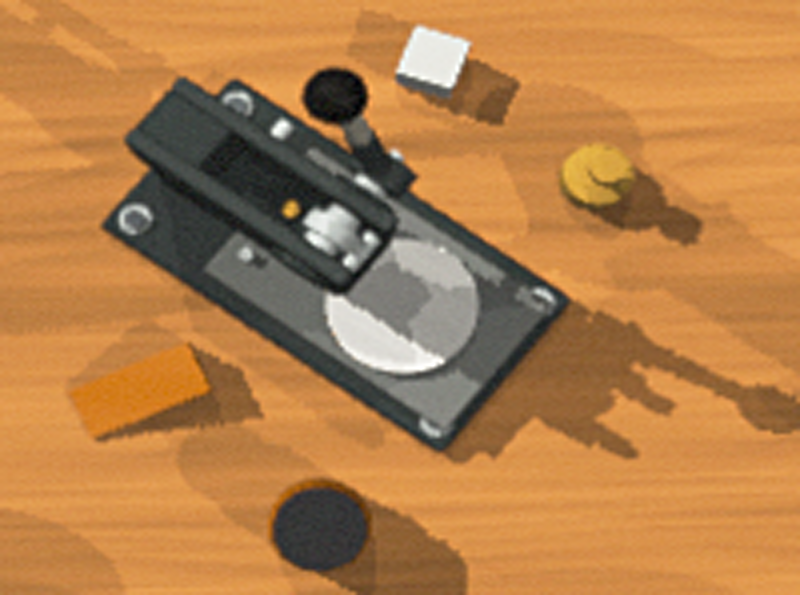

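View pics/scenez.png

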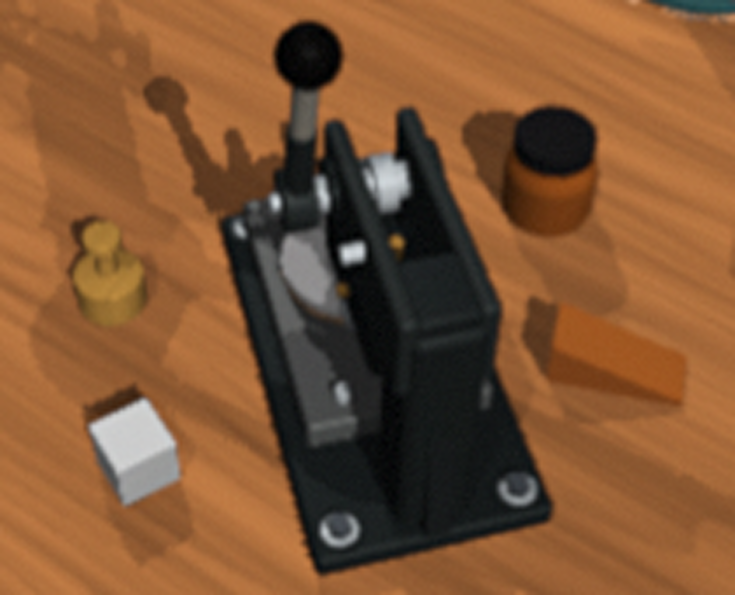

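```bash
cat > loc.py <<'E'
from h import *
Z=lambda x,y:(235+(x+.5)/4-.5,145+(y+.5)/3.5-.5)
S=lambda x,y:(225+(x+.5)/3.5-.5,140+(y+.5)/3.5-.5)
c={'FL':(440,452),'FR':(568,298),'BL':(103,226),'BR':(232,80)}
loc={'FL':(-150,75),'FR':(-150,-75),'BL':(140,75),'BR':(140,-75)}
obs=[];mod=[]
for k in c:
    p=onz("top",Z(*c[k]),20); print(k,p.round(1)); obs.append(p[:2]);mod.append(loc[k])
for uv,m in(((282,127),(43,-34)),((246,251),(43,34))):
    p=onz("top",Z(*uv),50);print('pin',p.round(1)); obs.append(p[:2]);mod.append(m)
for uv,m in(((320,570),(140,-75)),((552,517),(140,75)),((222,225),(-150,-75))):
    p=onz("scene",S(*uv),20);print('sc',p.round(1)); obs.append(p[:2]);mod.append(m)
k,e=tri(S(308,56),Z(336,96));print('knob',k.round(1),e); obs.append(k[:2]);mod.append((36,-50))
obs=np.array(obs);mod=np.array(mod,float)
def fit(o,m):
    a=o-o.mean(0);b=m-m.mean(0)
    th=np.arctan2((b[:,0]*a[:,1]-b[:,1]*a[:,0]).sum(),(a*b).sum())
    Rm=np.array([[np.cos(th),-np.sin(th)],[np.sin(th),np.cos(th)]]); return th,o.mean(0)-Rm@m.mean(0),Rm
th,t,Rm=fit(obs,mod); print('press',t,np.degrees(th)); print((obs-(mod@Rm.T+t)).round(1))
# disc ellipse: visible outline pts in topz
pts=[(327,310),(340,345),(370,368),(405,376),(440,368),(465,345),(478,310),(474,280),(460,258),(435,243)]
P=np.array([onz("top",Z(*p),52)[:2] for p in pts])
A=np.c_[2*P,np.ones(len(P))];s=np.linalg.lstsq(A,(P**2).sum(1),rcond=None)[0]
print('disc',s[:2],'r',np.sqrt(s[2]+s[0]**2+s[1]**2)); print('disc in press',Rm.T@(s[:2]-t))
for n,uv,z in(('cube',(435,50),40),('weight',(597,175),25),('jar',(320,528),75),('wedge',(140,390),25)):
    p=onz("top",Z(*uv),z)[:2]; print(n,p.round(),(Rm.T@(p-t)).round())
E
python3 loc.py
```

```text
FL [426.5 -15.9  20. ]
FR [ 541.3 -105.3   20. ]
BL [603.6 206.4  20. ]
BR [716.9 117.7  20. ]
pin [672.8  83.5  50. ]
pin [578.7 108.8  50. ]
sc [724.3 120.3  20. ]
sc [612.8 210.1  20. ]
sc [ 549.3 -102.5   20. ]
knob [638.1  50.  314.5] 0.6907945283295429
press [582.23280197  56.87468867] 51.661701336533405
[[ -3.9  -1.7]
 [ -6.7   2. ]
 [ -6.7  -6.8]
 [-11.   -2.5]
 [ 37.2  14. ]
 [ -3.5  -2.9]
 [ -3.6   0.2]
 [  2.6  -3.1]
 [  1.3   4.8]
 [ -5.6  -4.1]]
disc [535.29156785   7.07937522] r 50.67043251035349
disc in press [-68.17535753   5.93071053]
cube [733. -21.] [  33. -166.]
weight [ 636. -128.] [-112. -157.]
jar [375.  64.] [-122.  167.]
wedge [477. 182.] [ 33. 160.]
```

```bash
cat >> loc.py <<'E'
print('---')
print(ray("top",(320,200))[0],ray("scene",(320,200))[0])
obs=[];mod=[];nm=[]
for k in c:
    z=0 if k in('FL','FR','BL') and 0 else 20
    obs.append(onz("top",Z(*c[k]),z)[:2]);mod.append(loc[k]);nm.append(k)
obs.append(onz("top",Z(246,251),50)[:2]);mod.append((43,34));nm.append('pinL')
for uv,m,z in(((320,570),(140,-75),0),((552,517),(140,75),0),((222,225),(-150,-75),20)):
    obs.append(onz("scene",S(*uv),z)[:2]);mod.append(m);nm.append('sc')
obs.append(k_[:2] if 0 else tri(S(308,56),Z(336,96))[0][:2]);mod.append((36,-50));nm.append('knob')
p=tri(S(342,392),Z(315,158))
print('pinR scene z50',onz("scene",S(342,384),50))
obs.append(onz("scene",S(342,384),50)[:2]);mod.append((43,-34));nm.append('pinRsc')
obs=np.array(obs);mod=np.array(mod,float)
th,t,Rm=fit(obs,mod); print('press',t,np.degrees(th)); r=(obs-(mod@Rm.T+t)).round(1)
for a in zip(nm,r):print(*a)
print('disc in press',Rm.T@(s[:2]-t))
def W(x,y,z): return np.r_[Rm@np.array([x,y])+t,z]
im=[cv2.imread('pics/top0.png'),cv2.imread('pics/scene0.png')]
for n,i,o,off in(("top",0,(4,4),(235,145)),("scene",1,(3.5,3.5),(225,140))):
    a=im[i][off[1]:off[1]+170,off[0]:off[0]+200]; f=o[0]
    a=cv2.resize(a,None,fx=f,fy=f,interpolation=2)[:600]
    def pt(P,col):
        q=(proj(n,P)[0]-off+.5)*f; cv2.circle(a,tuple(int(v) for v in q),3,col,-1)
    for x in(-150,140):
        for y in(-75,75): pt(W(x,y,20),(0,255,0)); pt(W(x,y,0),(0,128,255))
    for x in(-140,60):
        for y in(-60,60): pt(W(x,y,40),(255,255,0))
    pt(W(43,34,50),(0,0,255));pt(W(43,-34,50),(0,0,255));pt(W(36,-50,315),(0,0,255))
    for q in np.linspace(0,6.28,24): pt(np.r_[s[:2]+50*np.array([np.cos(q),np.sin(q)]),52],(255,0,255))
    for y in(-28,28): pt(W(-30,y,105),(255,0,0)); pt(W(-30,y,211),(255,0,0))
    cv2.imwrite(f'pics/ov_{n}.png',a)
E
python3 loc.py | sed -n '/---/,$p'
```

```text
---
[ 451.22016724   60.53664483 1165.4242841 ] [1043.4450664   372.87092985  751.61570766]
pinR scene z50 [627.35709698  63.27226133  50.        ]
press [575.69150751  53.60674574] 51.92369896027688
FL [2.3 2.3]
FR [-0.9  5.4]
BL [ 0.6 -3.6]
BR [-4.2  0.1]
pinL [3.3 0.3]
sc [-5.5 -4.1]
sc [-1.9 -4.4]
sc [7.  8.3]
knob [ 0.9 -1.1]
pinRsc [-1.6 -3.2]
disc in press [-61.54094896   3.10852575]
```

```bash
python3 -c "
import cv2
print(cv2.imread('pics/ov_top.png').shape)"
```

```text
(600, 800, 3)
```

View pics/ov_top.png

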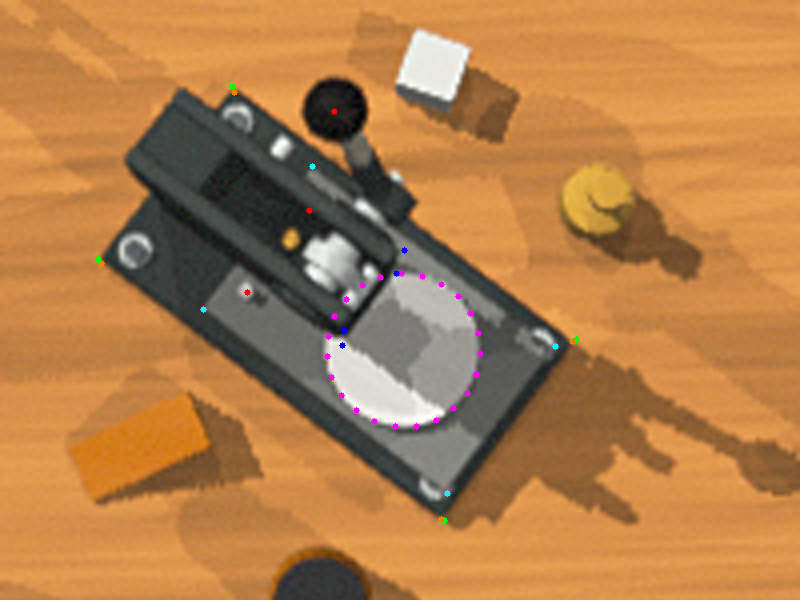

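View pics/ov_scene.png

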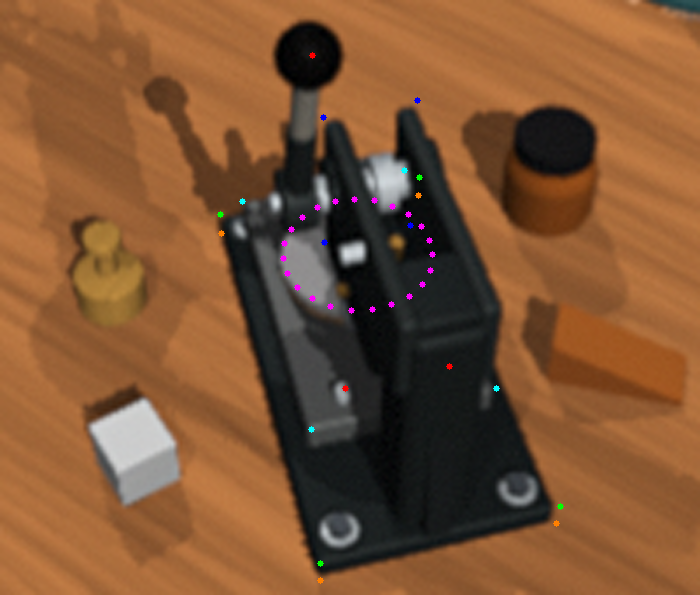

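```bash
cat > plan.py <<'E'
from h import *
T=np.array([575.7,53.6]);TH=np.radians(51.9)
c,s_=np.cos(TH),np.sin(TH)
RP=np.array([[c,-s_,0],[s_,c,0],[0,0,1]])
def toP(w): return RP.T@(np.asarray(w)-np.r_[T,0])
def toW(p): return RP@np.asarray(p,float)+np.r_[T,0]
def st(): 
    s=arm.sense(); q=s['tcp_rot']; Rt=R.from_quat([q[1],q[2],q[3],q[0]]).as_matrix(); return s,Rt
def goal_R(a,sgn=1): # lean a deg: tool x = (sin a,0,-cos a) in press; tool y=sgn*press y
    a=np.radians(a); x=np.array([np.sin(a),0,-np.cos(a)]); y=np.array([0,sgn,0.]); return RP@np.c_[x,y,np.cross(x,y)]
def rep():
    s,Rt=st(); print('t',round(s['time'],2),'press TCP',toP(s['eef_pos']).round(1),'F press',(RP.T@s['contact_force']).round(1),'w',round(s['gripper_width'],1),'j',s['joints'].round(2)); print('axes in press\n',(RP.T@Rt).round(3))
    return s,Rt
def to(p,a,sgn=1):
    """needed: shift in CURRENT tool axes (mm), and rotvec deg"""
    s,Rt=rep(); G=goal_R(a,sgn)
    print('shift cur',(Rt.T@(toW(p)-s['eef_pos'])).round(1),'shift goal-axes',(G.T@(toW(p)-s['eef_pos'])).round(1),'rot',np.degrees(R.from_matrix(Rt.T@G).as_rotvec()).round(2))
E
python3 -c "
from plan import *
to((-127,0,130),25,1); to((-127,0,130),25,-1)"
```

```text
t 0.1 press TCP [-733.6 -164.6  230.1] F press [ 0.9 -0.2 -0.5] w 85.1 j [-1.22  0.26  1.61  0.    1.27 -0.04]
axes in press
 [[ 0.001 -0.499 -0.867]
 [ 0.002 -0.867  0.499]
 [-1.    -0.002 -0.   ]]
shift cur [ 101.  -444.9 -443.8] shift goal-axes [347.1 164.6 507.5] rot [146.99  -8.56 -32.54]
t 0.1 press TCP [-733.6 -164.6  230.1] F press [ 0.9 -0.2 -0.5] w 85.1 j [-1.22  0.26  1.61  0.    1.27 -0.04]
axes in press
 [[ 0.001 -0.499 -0.867]
 [ 0.002 -0.867  0.499]
 [-1.    -0.002 -0.   ]]
shift cur [ 101.  -444.9 -443.8] shift goal-axes [ 347.1 -164.6 -507.5] rot [-29.45  24.39  -6.41]
```

```bash
python3 -m creep '{"xyz":[[0,-0.022,-0.022],[0,-0.022,-0.022],[0,-0.022,-0.022],[0,-0.022,-0.022],[0,-0.022,-0.022],[0,-0.022,-0.022],[0,-0.022,-0.022],[0,-0.022,-0.022],[0,-0.022,-0.022],[0,-0.022,-0.022],[0,-0.022,-0.022],[0,-0.022,-0.022],[0,-0.022,-0.022],[0,-0.022,-0.022],[0,-0.022,-0.022],[0,-0.022,-0.022],[0,-0.022,-0.022],[0,-0.022,-0.022],[0,-0.022,-0.022],[0,-0.022,-0.022]],"twist":[[0,0,0],[0,0,0],[0,0,0],[0,0,0],[0,0,0],[0,0,0],[0,0,0],[0,0,0],[0,0,0],[0,0,0],[0,0,0],[0,0,0],[0,0,0],[0,0,0],[0,0,0],[0,0,0],[0,0,0],[0,0,0],[0,0,0],[0,0,0]],"jaw":[0,0,0,0,0,0,0,0,0,0,0,0,0,0,0,0,0,0,0,0]}' 30; python3 -m creep '{"xyz":[[0,0,0],[0,0,0],[0,0,0],[0,0,0],[0,0,0],[0,0,0],[0,0,0],[0,0,0]],"twist":[[-5,4,-1],[-5,4,-1],[-5,4,-1],[-5,4,-1],[-5,4,-1],[-5,4,-1],[0,0,0],[0,0,0]],"jaw":[0,0,0,0,0,0,0,0]}'; python3 -c "
from plan import *
to((-127,0,130),25,-1)"
```

```text
time: 2.1
eef_pos: [495.9, -51.8, 230.9]
tcp_rot: [-0.135, -0.694, -0.135, 0.694]
contact_force: [0.4, 0.4, -0.1]
gripper_width: 42.4
time: 2.9
eef_pos: [495.6, -53.6, 230.8]
tcp_rot: [0.241, 0.756, 0.368, -0.486]
contact_force: [0.3, 0.3, 0.5]
gripper_width: 42.8
t 2.9 press TCP [-133.8   -3.1  230.8] F press [ 0.4 -0.1  0.5] w 42.8 j [-0.44 -0.17  2.12  0.46  1.14  0.03]
axes in press
 [[ 0.412  0.004 -0.911]
 [-0.004 -1.    -0.007]
 [-0.911  0.007 -0.412]]
shift cur [94.6 -3.7 35.3] shift goal-axes [94.2 -3.1 36.4] rot [ 0.38  0.65 -0.25]
```

```bash
python3 -m creep '{"xyz":[[0.018,-0.0006,0.0075],[0.018,-0.0006,0.0075],[0.018,-0.0006,0.0075],[0.018,-0.0006,0.0075],[0.018,-0.0006,0.0075],[0.018,-0.0006,0.0075],[0.018,-0.0006,0.0075],[0.018,-0.0006,0.0075],[0,0,0],[0,0,0]],"twist":[[0,0,0],[0,0,0],[0,0,0],[0,0,0],[0,0,0],[0,0,0],[0,0,0],[0,0,0],[0,0,0],[0,0,0]],"jaw":[0,0,0,0,0,0,0,0,0,0]}'; python3 - <<'E'
from plan import *
to((-129,1,48),25,-1)
for n,o in(("top",(235,145)),("scene",(225,140))):
    a=grab_frame(n)[o[1]:o[1]+150,o[0]:o[0]+200]; cv2.imwrite(f"pics/{n}1.png",cv2.resize(a,None,fx=4,fy=4,interpolation=2))
E
```

```text
time: 3.9
eef_pos: [496.5, -46.5, 75.5]
tcp_rot: [0.242, 0.755, 0.369, -0.485]
contact_force: [0.7, -0.4, 0.1]
gripper_width: 42.7
t 3.9 press TCP [-127.6    0.6   75.5] F press [ 0.1 -0.8  0.1] w 42.7 j [-0.43  0.02  2.27  0.57  0.83 -0.16]
axes in press
 [[ 0.413  0.008 -0.91 ]
 [-0.004 -1.    -0.011]
 [-0.911  0.008 -0.413]]
shift cur [24.5 -0.6 12.6] shift goal-axes [24.3 -0.4 12.9] rot [ 0.61  0.58 -0.2 ]
```

View pics/top1.png

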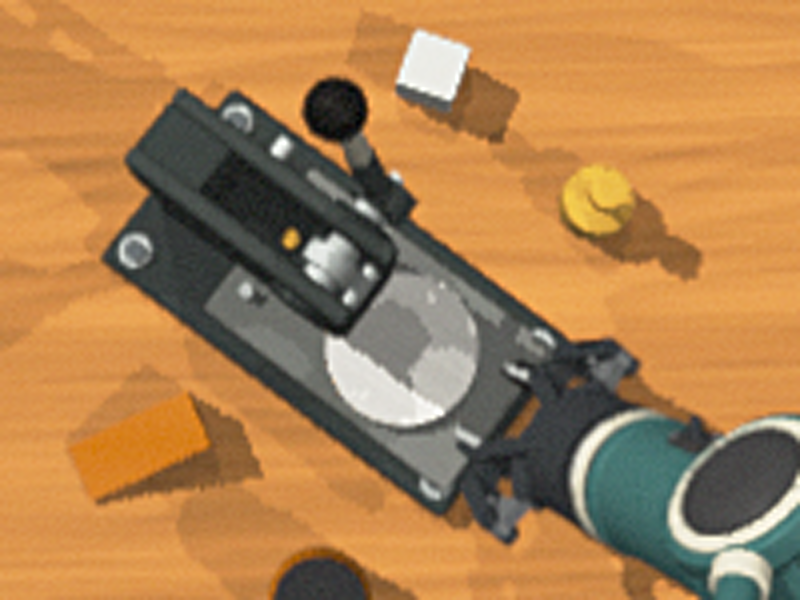

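View pics/scene1.png

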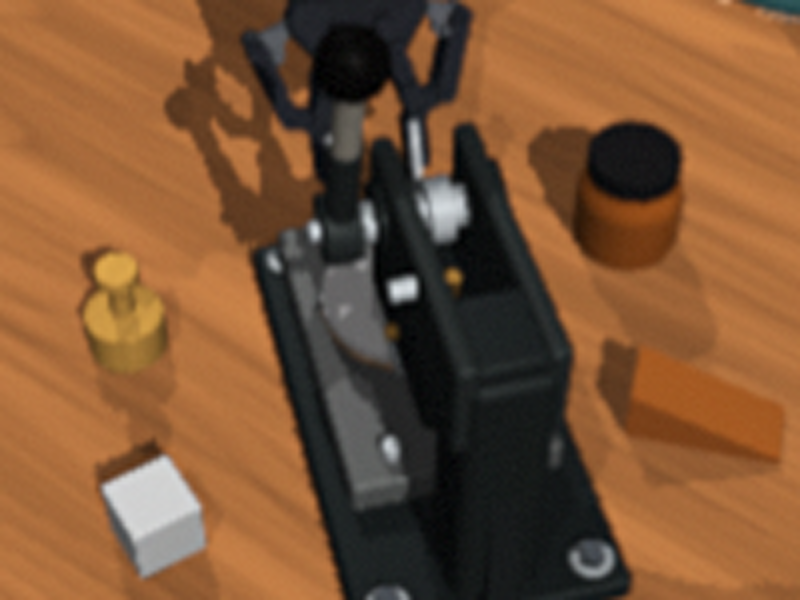

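The shut-half fingertips straddle the disc's front rim at (518,372) and (468,435), symmetric about it, and the disc hasn't moved. I'll descend in steps until the tips touch the bed.

```bash
python3 -m creep '{"xyz":[[0.005,0,0.0023],[0.005,0,0.0023],[0.005,0,0.0023],[0.005,0,0.0023],[0.0018,0,0.0008],[0.0018,0,0.0008],[0,0,0],[0,0,0]],"twist":[[0,0,0],[0,0,0],[0,0,0],[0,0,0],[0,0,0],[0,0,0],[0,0,0],[0,0,0]],"jaw":[0,0,0,0,0,0,0,0]}'; for i in 1 2 ; do :; done; python3 -c "
from plan import *
rep()"
```

```text
time: 4.8
eef_pos: [496.5, -47.3, 49.4]
tcp_rot: [0.242, 0.756, 0.369, -0.484]
contact_force: [0.9, -0.0, 0.7]
gripper_width: 42.5
t 4.8 press TCP [-128.3    0.    49.4] F press [ 0.5 -0.7  0.7] w 42.5 j [-0.43  0.06  2.28  0.61  0.78 -0.21]
axes in press
 [[ 0.414  0.008 -0.91 ]
 [-0.005 -1.    -0.011]
 [-0.91   0.009 -0.414]]
```

```bash
python3 -m creep '{"xyz":[[0.0018,0,0.0008],[0.0009,0,0.0004],[0,0,0]],"twist":[[0,0,0],[0,0,0],[0,0,0]],"jaw":[0,0,0]}'|tail -4;python3 -m creep '{"xyz":[[0.0009,0,0.0004],[0,0,0]],"twist":[[0,0,0],[0,0,0]],"jaw":[0,0]}'|grep -E "pos|force";python3 -m creep '{"xyz":[[0.0009,0,0.0004],[0,0,0]],"twist":[[0,0,0],[0,0,0]],"jaw":[0,0]}'|grep -E "pos|force"
```

```text
eef_pos: [496.4, -47.2, 46.3]
tcp_rot: [0.242, 0.756, 0.369, -0.484]
contact_force: [-0.1, -0.4, 0.8]
gripper_width: 42.2
eef_pos: [496.4, -47.2, 45.3]
contact_force: [0.3, 0.5, -0.1]
eef_pos: [496.4, -47.2, 44.3]
contact_force: [0.2, 0.0, -0.5]
```

```bash
for i in 1; do python3 -m creep '{"xyz":[[0.0009,0,0.0004],[0,0,0]],"twist":[[0,0,0],[0,0,0]],"jaw":[0,0]}'|grep -E "pos|force";python3 -m creep '{"xyz":[[0.0009,0,0.0004],[0,0,0]],"twist":[[0,0,0],[0,0,0]],"jaw":[0,0]}'|grep -E "pos|force"; done
```

```text
eef_pos: [496.4, -47.3, 43.3]
contact_force: [-0.1, -0.8, 0.3]
eef_pos: [496.4, -47.2, 42.4]
contact_force: [0.8, 0.1, -0.3]
```

```bash
python3 -m creep '{"xyz":[[0.0009,0,0.0004],[0,0,0]],"twist":[[0,0,0],[0,0,0]],"jaw":[0,0]}'|grep -E "pos|force";python3 -m creep '{"xyz":[[0.0009,0,0.0004],[0,0,0]],"twist":[[0,0,0],[0,0,0]],"jaw":[0,0]}'|grep -E "pos|force"
```

```text
eef_pos: [496.7, -47.3, 41.7]
contact_force: [0.6, 0.5, 2.0]
eef_pos: [496.8, -47.3, 41.3]
contact_force: [-3.7, -0.3, 7.8]
```

```bash
python3 -m creep '{"xyz":[[-0.0014,0,-0.0006],[0,0,0],[0,0,0]],"twist":[[0,0,0],[0,-4.5,0],[0,0,0]],"jaw":[0,0,0]}'|grep -E "pos|force"; python3 -c "
from plan import *
to((-65,0,42),20,-1)"
```

```text
eef_pos: [498.1, -47.2, 43.1]
contact_force: [1.2, 0.0, -0.3]
t 6.6 press TCP [-127.2   -1.1   43.1] F press [ 0.7 -0.9 -0.3] w 42.6 j [-0.37  0.07  2.26  0.49  0.76 -0.07]
axes in press
 [[ 0.341  0.01  -0.94 ]
 [-0.008 -1.    -0.013]
 [-0.94   0.012 -0.341]]
shift cur [ 22.2  -0.5 -58.1] shift goal-axes [ 22.3  -1.1 -58.1] rot [ 0.75  0.05 -0.44]
```

```bash
python3 -m creep '{"xyz":[[0.0011,0,-0.0029],[0.0011,0,-0.0029],[0.0011,0,-0.0029],[0.0011,0,-0.0029],[0.0011,0,-0.0029],[0.0011,0,-0.0029],[0.0011,0,-0.0029],[0.0011,0,-0.0029],[0.0011,0,-0.0029],[0.0011,0,-0.0029]],"twist":[[0,0,0],[0,0,0],[0,0,0],[0,0,0],[0,0,0],[0,0,0],[0,0,0],[0,0,0],[0,0,0],[0,0,0]],"jaw":[0,0,0,0,0,0,0,0,0,0]}'; python3 - <<'E'
from plan import *
to((-65,0,42),20,-1)
for n,o in(("top",(235,145)),):
    a=grab_frame(n)[o[1]:o[1]+150,o[0]:o[0]+200]; cv2.imwrite(f"pics/{n}2.png",cv2.resize(a,None,fx=4,fy=4,interpolation=2))
E
```

```text
time: 7.6
eef_pos: [515.6, -22.5, 41.6]
tcp_rot: [0.256, 0.736, 0.359, -0.514]
contact_force: [-0.8, -0.9, -0.3]
gripper_width: 42.6
t 7.6 press TCP [-97.    0.3  41.6] F press [-1.2  0.1 -0.3] w 42.6 j [-0.31  0.09  2.24  0.49  0.74 -0.01]
axes in press
 [[ 0.341  0.008 -0.94 ]
 [-0.005 -1.    -0.01 ]
 [-0.94   0.009 -0.341]]
shift cur [ 10.5   0.6 -30.2] shift goal-axes [ 10.5   0.3 -30.2] rot [ 0.6   0.05 -0.31]
```

View pics/top2.png

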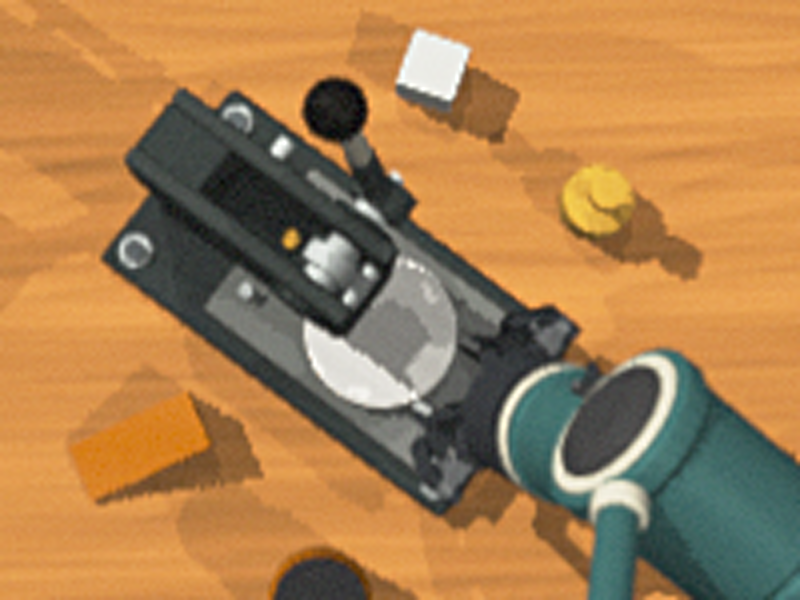

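The disc is sliding back squarely with the fingertips on its front rim at (470,345) and (425,410). I'll keep going.

```bash
python3 -m creep '{"xyz":[[0.001,0,-0.0028],[0.001,0,-0.0028],[0.001,0,-0.0028],[0.001,0,-0.0028],[0.001,0,-0.0028],[0.001,0,-0.0028],[0.001,0,-0.0028],[0.001,0,-0.0028],[0.001,0,-0.0028],[0.001,0,-0.0028]],"twist":[[0,0,0],[0,0,0],[0,0,0],[0,0,0],[0,0,0],[0,0,0],[0,0,0],[0,0,0],[0,0,0],[0,0,0]],"jaw":[0,0,0,0,0,0,0,0,0,0]}'|grep -E "pos|force";python3 -m creep '{"xyz":[[0.0007,0,-0.0019],[0.0007,0,-0.0019],[0,0,0]],"twist":[[0,0,0],[0,0,0],[0,0,0]],"jaw":[0,0,0]}'|grep -E "pos|force"; python3 -c "
from plan import *
rep()"
```

```text
eef_pos: [533.8, 1.0, 41.7]
contact_force: [-0.6, -0.9, 0.1]
eef_pos: [536.3, 4.2, 41.8]
contact_force: [-0.6, -0.3, 0.0]
t 8.95 press TCP [-63.2   0.6  41.8] F press [-0.6  0.3  0. ] w 42.9 j [-0.24  0.12  2.21  0.49  0.72  0.06]
axes in press
 [[ 0.341  0.008 -0.94 ]
 [-0.005 -1.    -0.011]
 [-0.94   0.009 -0.341]]
```

```bash

python3 -m creep '{"xyz":[[0.0007,0,-0.0019],[0.0007,0,-0.0019],[0,0,0]],"twist":[[0,0,0],[0,0,0],[0,0,0]],"jaw":[0,0,0]}'|grep -E "pos|force";python3 -c "
from plan import *
s,_=st();print(toP(s['eef_pos']),RP.T@s['contact_force'])"
python3 -m creep '{"xyz":[[0.0004,0,-0.0009],[0.0003,0,-0.0009],[0,0,0]],"twist":[[0,0,0],[0,0,0],[0,0,0]],"jaw":[0,0,0]}'|grep -E "pos|force"; python3 -c "
from plan import *
s,_=st();print(toP(s['eef_pos']),RP.T@s['contact_force'])
for n,o in(('top',(235,145)),('scene',(225,140))):
    a=grab_frame(n)[o[1]:o[1]+150,o[0]:o[0]+200]; cv2.imwrite(f'pics/{n}3.png',cv2.resize(a,None,fx=4,fy=4,interpolation=2))"
```

```text
eef_pos: [538.7, 7.3, 41.8]
contact_force: [-1.4, -0.8, -0.2]
[-59.21356985   0.5408328   41.76356085] [-1.4766104   0.65657871 -0.18852949]
eef_pos: [539.8, 8.8, 41.7]
contact_force: [-0.5, -0.3, -0.3]
[-57.39947522   0.59931686  41.68763686] [-0.55208129  0.20722913 -0.34752448]
```

View pics/top3.png

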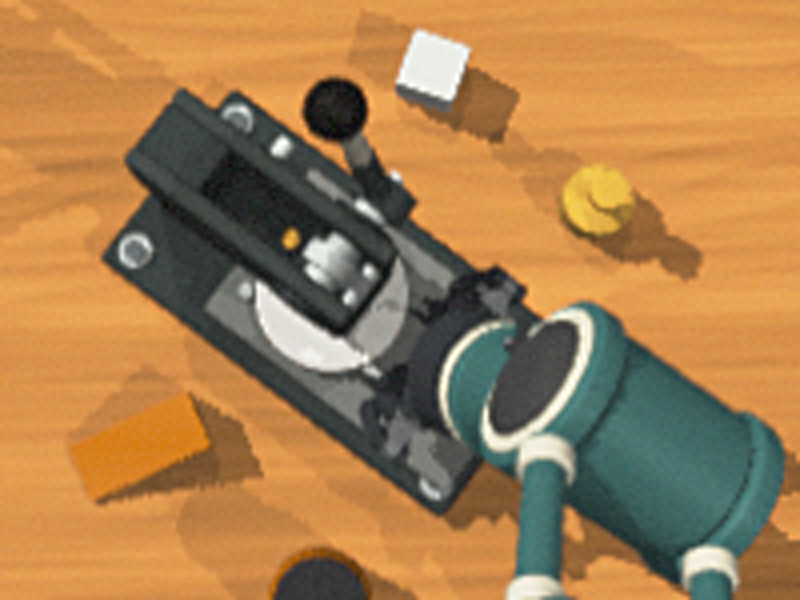

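View pics/scene3.png

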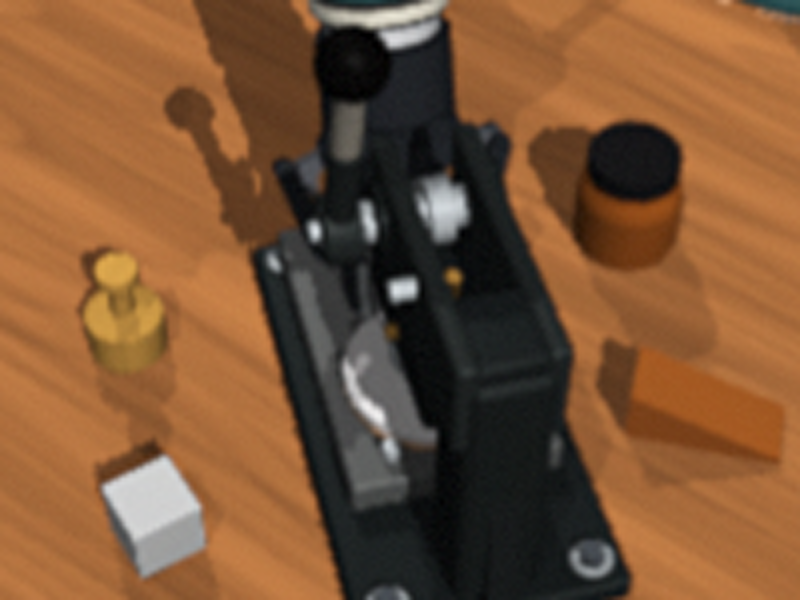

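The disc is nearly at the pins: its rim is beside the left pin at (247,292) in top and close to the right pin at (390,450) in scene. I'll finish in small steps, watching the force.

```bash
cat > f.py <<'E'
from plan import *
s,_=st();print(toP(s['eef_pos']).round(1),(RP.T@s['contact_force']).round(1),s['time'])
E
python3 -m creep '{"xyz":[[0.0003,0,-0.0009],[0,0,0]],"twist":[[0,0,0],[0,0,0]],"jaw":[0,0]}'>/dev/null; python3 f.py
python3 -m creep '{"xyz":[[0.0003,0,-0.0009],[0,0,0]],"twist":[[0,0,0],[0,0,0]],"jaw":[0,0]}'>/dev/null; python3 f.py
```

```text
[-56.5   0.6  41.7] [-0.   0.2  0.4] 9.85
[-55.5   0.7  41.7] [ 0.2 -0.6  0.2] 10.05
```

```bash

python3 -m creep '{"xyz":[[0.0003,0,-0.0009],[0,0,0]],"twist":[[0,0,0],[0,0,0]],"jaw":[0,0]}'>/dev/null; python3 f.py
python3 -m creep '{"xyz":[[0.0003,0,-0.0009],[0,0,0]],"twist":[[0,0,0],[0,0,0]],"jaw":[0,0]}'>/dev/null; python3 f.py
```

```text
[-55.    0.5  41.6] [-3.9 -0.6  0. ] 10.25
[-54.4   0.4  41.5] [-7.5 -1.5  1.5] 10.45
```

```bash

python3 -m creep '{"xyz":[[0.0003,0,-0.0009],[0,0,0]],"twist":[[0,0,0],[0,0,0]],"jaw":[0,0]}'>/dev/null; python3 f.py
python3 -m creep '{"xyz":[[0.0003,0,-0.0009],[0,0,0],[0,0,0]],"twist":[[0,0,0],[0,0,0],[0,0,0]],"jaw":[0,0,0]}'>/dev/null; python3 f.py
python3 - <<'E'
from plan import *
for n,o in(('top',(235,145)),('scene',(275,170))):
    a=grab_frame(n)[o[1]:o[1]+150,o[0]:o[0]+200]
    if n=='scene': a=a[:120,:100]
    f=4 if n=='top' else 5
    a=cv2.resize(a,None,fx=f,fy=f,interpolation=2)
    for q in np.linspace(0,6.28,40):
        p=(proj(n,toW((50*np.cos(q),50*np.sin(q),52)))[0]-o+.5)*f; cv2.circle(a,tuple(int(v) for v in p),1,(255,0,255),-1)
    cv2.imwrite(f'pics/{n}4.png',a)
E
```

```text
[-54.1   0.2  41.5] [-10.6  -1.7   2.5] 10.65
[-53.6   0.1  41.3] [-12.8  -1.3   2.8] 10.95
```

View pics/top4.png

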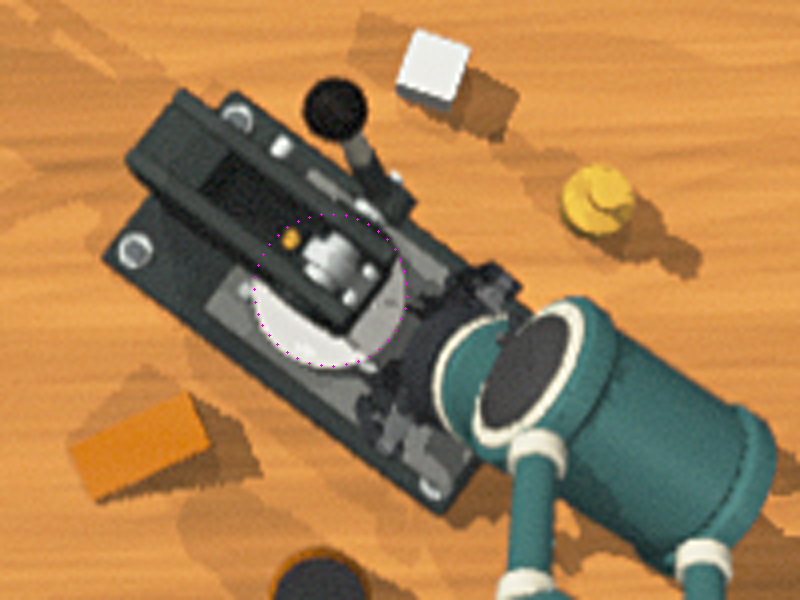

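View pics/scene4.png

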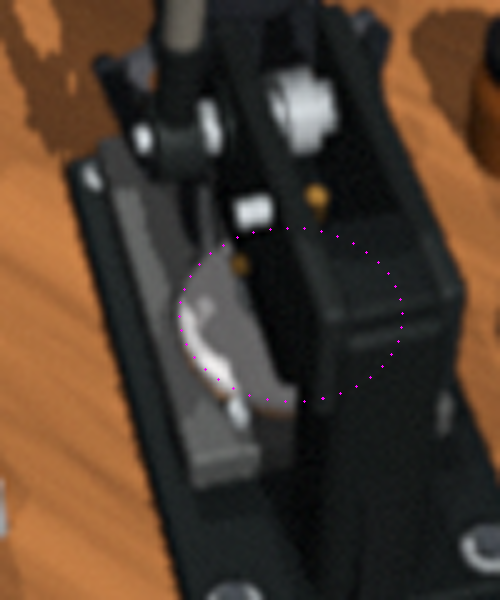

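The disc outline matches the predicted home circle within about 2 mm, it touches the right pin at (238,410) in the scene zoom, and the push force has risen to 13 N. Now I'll back away and rise.

```bash
python3 -m creep '{"xyz":[[-0.0017,0,0.0047],[-0.0034,0,0.0094],[-0.0068,0,0.0188],[-0.0068,0,0.0188],[-0.0282,0,-0.0103],[-0.0282,0,-0.0103],[-0.0282,0,-0.0103],[-0.0282,0,-0.0103],[-0.0282,0,-0.0103],[-0.0282,0,-0.0103],[-0.0282,0,-0.0103],[-0.0282,0,-0.0103],[-0.0282,0,-0.0103],[-0.0282,0,-0.0103],[-0.02,0,-0.007],[0,0,0],[0,0,0]],"twist":[[0,0,0],[0,0,0],[0,0,0],[0,0,0],[0,0,0],[0,0,0],[0,0,0],[0,0,0],[0,0,0],[0,0,0],[0,-2,0],[0,-4,0],[0,-4,0],[0,-4,0],[0,-4,0],[0,-2,0],[0,0,0]],"jaw":[0,0,0,0,0,0,0,1,1,1,1,1,1,1,1,1,1]}'; python3 -c "
from plan import *
print('knob',toP((638.1,50,314.5)))
to((75,-50,360),0,-1)"
```

```text
time: 12.75
eef_pos: [516.7, -15.9, 361.5]
tcp_rot: [0.315, 0.635, 0.31, -0.633]
contact_force: [0.2, -0.4, -1.0]
gripper_width: -0.1
knob [ 35.67007253 -51.32607452 314.5       ]
t 12.75 press TCP [-91.    3.5 361.5] F press [-0.2 -0.4 -1. ] w -0.1 j [-0.08 -0.1   1.76 -0.01  1.47  0.58]
axes in press
 [[-0.001  0.01  -1.   ]
 [-0.008 -1.    -0.01 ]
 [-1.     0.008  0.001]]
shift cur [   1.8   55.2 -165.5] shift goal-axes [   1.5   53.5 -166. ] rot [ 0.58  0.05 -0.45]
```

```bash
python3 -m creep '{"xyz":[[0,0.0068,-0.0207],[0,0.0068,-0.0207],[0,0.0068,-0.0207],[0,0.0068,-0.0207],[0,0.0068,-0.0207],[0,0.0068,-0.0207],[0,0.0068,-0.0207],[0,0.0068,-0.0207],[0,0,0],[0,0,0]],"twist":[[0,0,0],[0,0,0],[0,0,0],[0,0,0],[0,0,0],[0,0,0],[0,0,0],[0,0,0],[0,0,0],[0,0,0]],"jaw":[1,1,1,1,1,1,1,1,1,1]}' >/dev/null; python3 - <<'E'
from plan import *
to((73,-50,305),0,-1)
for n,o in(('top',(235,145)),('scene',(225,80))):
    a=grab_frame(n)[o[1]:o[1]+150,o[0]:o[0]+200]
    cv2.imwrite(f'pics/{n}5.png',cv2.resize(a,None,fx=4,fy=4,interpolation=2))
E
```

```text
t 13.75 press TCP [ 72.7 -49.6 359.8] F press [ 0.2 -0.2  0. ] w -0.1 j [ 0.09  0.2   1.46 -0.01  1.49  0.74]
axes in press
 [[-0.004  0.008 -1.   ]
 [-0.005 -1.    -0.008]
 [-1.     0.005  0.004]]
shift cur [54.8  0.1 -0.5] shift goal-axes [54.8  0.4 -0.3] rot [ 0.44  0.21 -0.31]
```

View pics/top5.png

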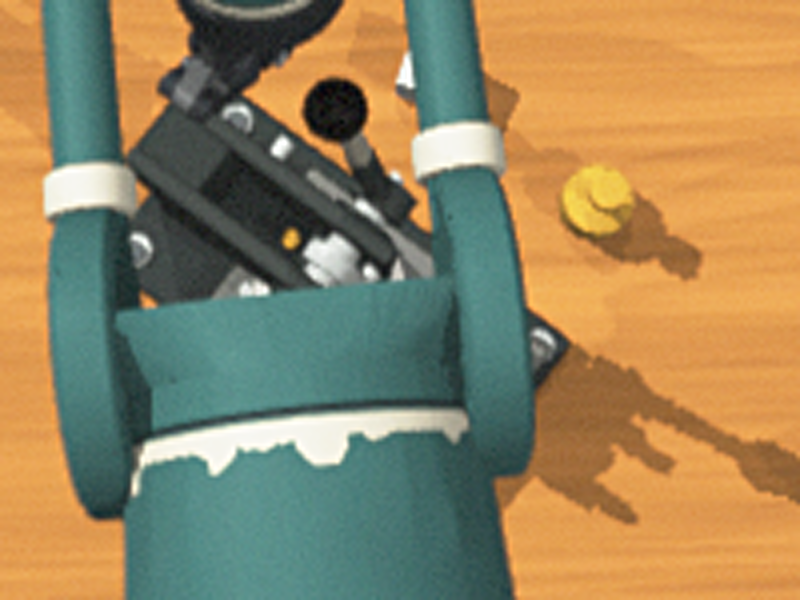

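View pics/scene5.png

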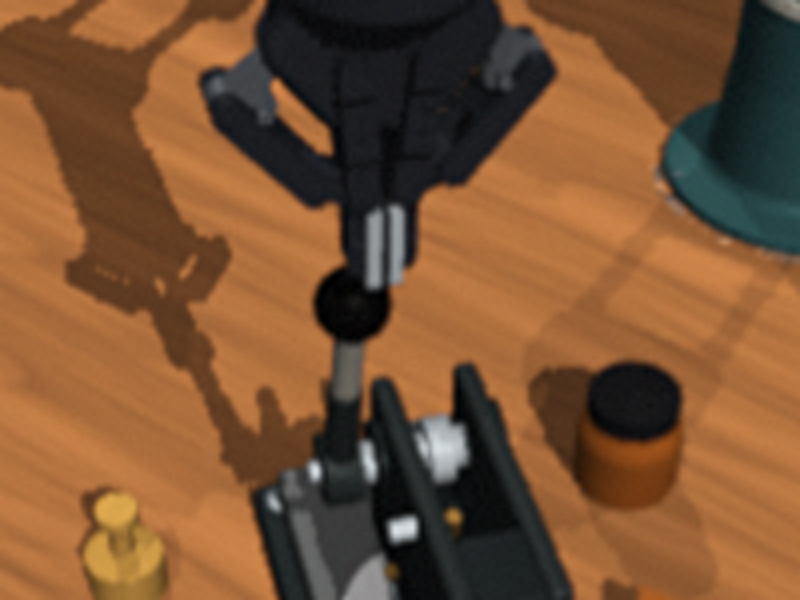

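The fingertips sit above and behind the knob (knob at (350,305) in scene), and the lever is still raised. Next I'll lower behind it.

```bash
python3 -m creep '{"xyz":[[0.0135,0,0],[0.0135,0,0],[0.0135,0,0],[0.0135,0,0],[0,0,0],[0,0,0.003],[0,0,0.003],[0,0,0.003]],"twist":[[0,0,0],[0,0,0],[0,0,0],[0,0,0],[0,0,0],[0,0,0],[0,0,0],[0,0,0]],"jaw":[1,1,1,1,1,1,1,1]}' >/dev/null; python3 f.py; python3 - <<'E'
import numpy as np
for d in (0,15,30,45,60,75,80,85,90,95):
    a=np.radians(105-d); k=np.array([-140*np.cos(a),180+140*np.sin(a)])
    n=np.array([-np.sin(a),-np.cos(a)]) # motion dir (x,z): forward
    print(d,round(np.radians(d),2),k.round(0),'dir',n.round(2))
E
```

```text
[ 65.2 -50.9 309.4] [ 0.4 -0.2  0.2] 14.65
0 0.0 [ 36. 315.] dir [-0.97  0.26]
15 0.26 [ -0. 320.] dir [-1. -0.]
30 0.52 [-36. 315.] dir [-0.97 -0.26]
45 0.79 [-70. 301.] dir [-0.87 -0.5 ]
60 1.05 [-99. 279.] dir [-0.71 -0.71]
75 1.31 [-121.  250.] dir [-0.5  -0.87]
80 1.4 [-127.  239.] dir [-0.42 -0.91]
85 1.48 [-132.  228.] dir [-0.34 -0.94]
90 1.57 [-135.  216.] dir [-0.26 -0.97]
95 1.66 [-138.  204.] dir [-0.17 -0.98]
```

```bash
python3 -m creep '{"xyz":[[-0.0015,0,0.0093],[-0.0015,0,0.0093],[-0.0015,0,0.0093],[-0.0015,0,0.0093],[0.0007,0,0.009],[0.0007,0,0.009],[0.0007,0,0.009],[0.0007,0,0.009]],"twist":[[0,0,0],[0,0,0],[0,0,0],[0,0,0],[0,0,0],[0,0,0],[0,0,0],[0,0,0]],"jaw":[1,1,1,1,1,1,1,1]}' >/dev/null; python3 f.py; python3 - <<'E'
from plan import *
for n,o in(('scene',(225,80)),):
    a=grab_frame(n)[o[1]:o[1]+150,o[0]:o[0]+200]
    cv2.imwrite(f'pics/{n}6.png',cv2.resize(a,None,fx=4,fy=4,interpolation=2))
E
```

```text
[ -9.2 -50.8 310.9] [1.9 0.5 1.2] 15.45
```

View pics/scene6.png

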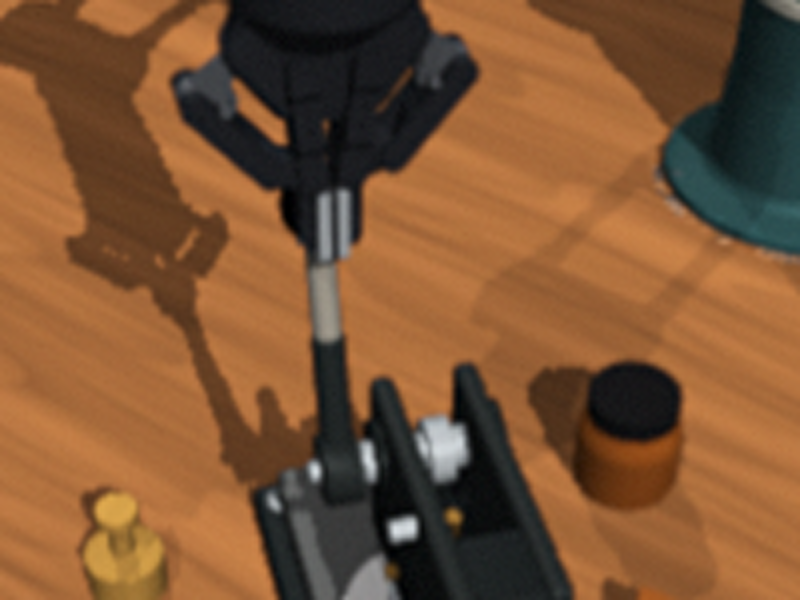

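The lever is following, with the fingertips (335,225) behind the knob. I'll continue along the arc.

```bash
python3 -m creep '{"xyz":[[0,0,0.009],[0,0,0.009],[0.0005,0,0.009],[0.0005,0,0.009],[0.0048,0,0.008],[0.0048,0,0.008],[0.0048,0,0.008],[0.0048,0,0.008],[0,0,0]],"twist":[[0,0,0],[0,0,0],[0,0,0],[0,0,0],[0,0,0],[0,0,0],[0,0,0],[0,0,0],[0,0,0]],"jaw":[1,1,1,1,1,1,1,1,1]}' >/dev/null; python3 f.py; python3 - <<'E'
from plan import *
for n,o in(('scene',(225,80)),):
    a=grab_frame(n)[o[1]:o[1]+150,o[0]:o[0]+200]
    cv2.imwrite(f'pics/{n}7.png',cv2.resize(a,None,fx=4,fy=4,interpolation=2))
E
```

```text
[-77.8 -51.7 291. ] [0.8 0.3 3.2] 16.4
```

View pics/scene7.png

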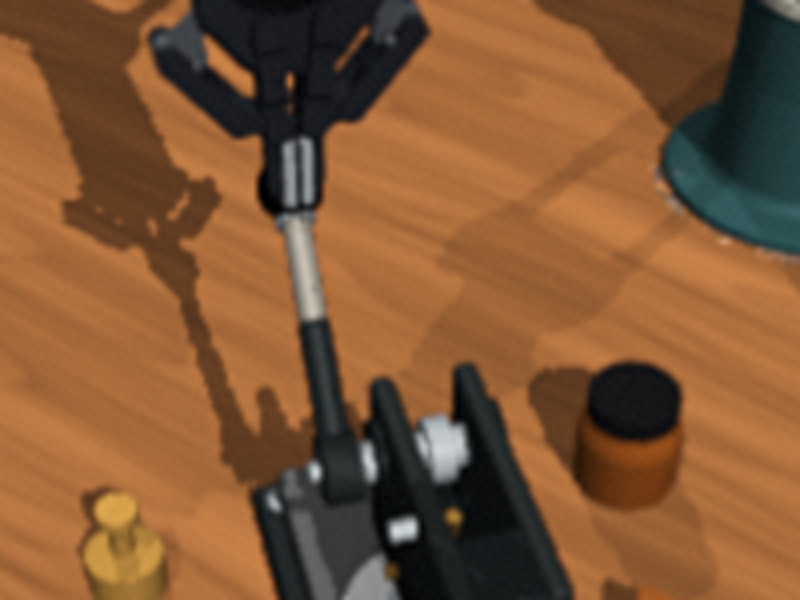

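The lever is about 60° over and still driven by the tips at (298,180). Next I'll go over the dead centre.

```bash
python3 -m creep '{"xyz":[[0.0065,0,0.0065],[0.0065,0,0.0065],[0.0065,0,0.0065],[0.0065,0,0.0065],[0.0055,0,0.006],[0.0055,0,0.006],[0.005,0,0.003],[0.005,0,0.003],[0.0075,0,0.0035],[0.0075,0,0.0035],[0,0,0],[0,0,0]],"twist":[[0,0,0],[0,0,0],[0,0,0],[0,0,0],[0,0,0],[0,0,0],[0,0,0],[0,0,0],[0,0,0],[0,0,0],[0,0,0],[0,0,0]],"jaw":[1,1,1,1,1,1,1,1,1,1,1,1]}' >/dev/null; python3 f.py; python3 - <<'E'
from plan import *
for n,o in(('scene',(225,80)),):
    a=grab_frame(n)[o[1]:o[1]+150,o[0]:o[0]+200]
    cv2.imwrite(f'pics/{n}8.png',cv2.resize(a,None,fx=4,fy=4,interpolation=2))
    print(((proj(n,toW((-138,-50,204)))[0]-o+.5)*4).round())
E
```

```text
[-127.2  -52.6  229.1] [ 0.3  0.1 -1.1] 17.65
[281. 260.]
```

View pics/scene8.png

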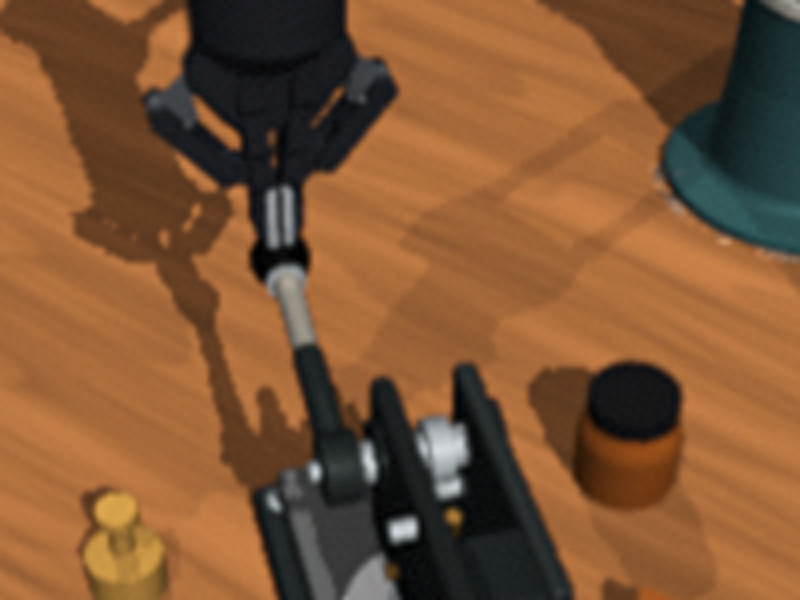

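The knob is at (281,260), exactly the predicted locked position, and the fingers read no force, so it snapped by itself. I'll retreat straight up and check.

```bash
python3 -m creep '{"xyz":[[-0.01,0,0],[-0.02,0,0],[-0.02,0,0.005],[-0.02,0,0.02],[-0.02,0,0.03],[-0.02,0,0.03],[-0.02,0,0.03],[-0.02,0,0.03],[0,0,0.03],[0,0,0.03],[0,0,0.03],[0,0,0],[0,0,0]],"twist":[[0,0,0],[0,0,0],[0,0,0],[0,0,0],[0,0,0],[0,0,0],[0,0,0],[0,0,0],[0,0,0],[0,0,0],[0,0,0],[0,0,0],[0,0,0]],"jaw":[1,1,1,1,1,1,1,1,1,1,1,1,1]}' >/dev/null; python3 f.py; python3 - <<'E'
from plan import *
for n,o in(('scene',(225,140)),('top',(235,145))):
    a=grab_frame(n)[o[1]:o[1]+150,o[0]:o[0]+200]
    a=cv2.resize(a,None,fx=4,fy=4,interpolation=2)
    for q in np.linspace(0,6.28,40):
        p=(proj(n,toW((50*np.cos(q),50*np.sin(q),52)))[0]-o+.5)*4; cv2.circle(a,tuple(int(v) for v in p),1,(255,0,255),-1)
    p=(proj(n,toW((-138,-50,204)))[0]-o+.5)*4; cv2.circle(a,tuple(int(v) for v in p),3,(0,0,255),-1)
    cv2.imwrite(f'pics/{n}9.png',a)
E
```

```text
[-362.2  -53.5  380.8] [ 0.6 -1.   0. ] 19.0
```

View pics/scene9.png

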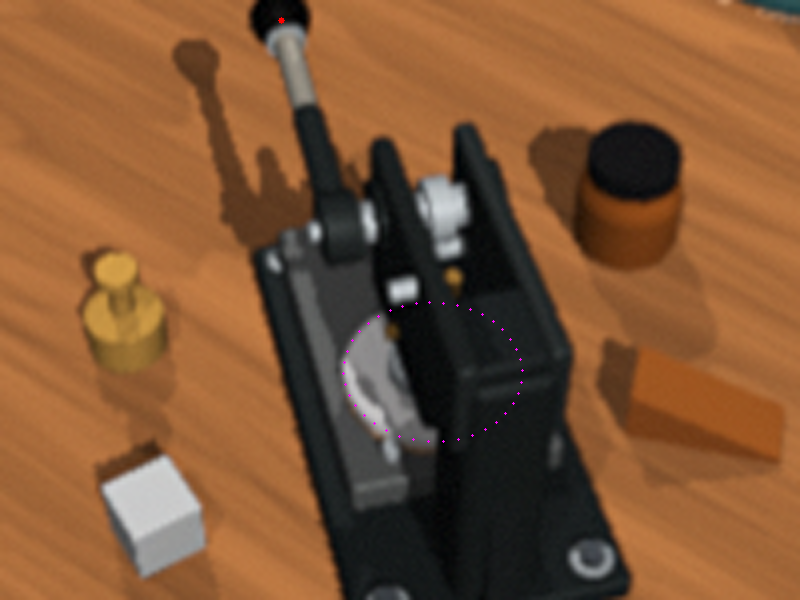

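View pics/top9.png

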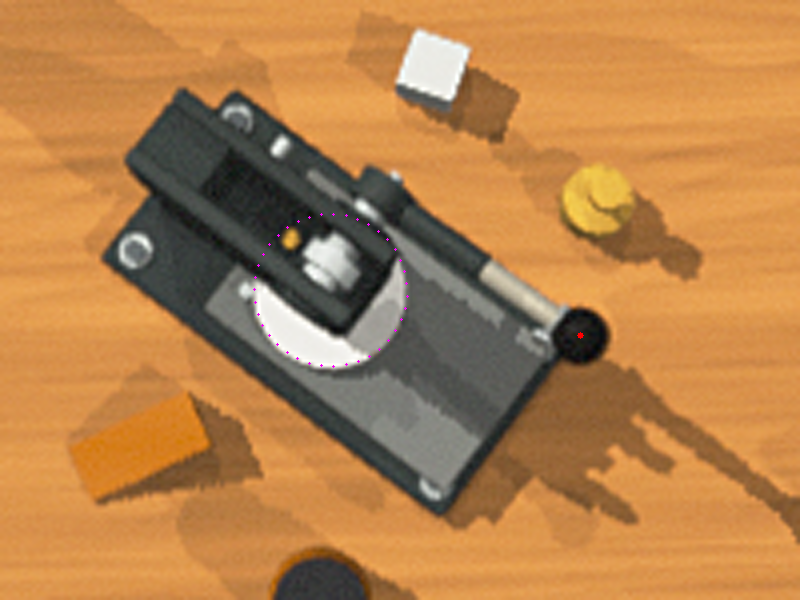

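The knob stays at the predicted locked position in both views: (281,20) in scene and (580,335) in top. The disc is flat at home with the foot down on it, the bystanders haven't moved, and the arm is clear. I'm handing in.

```bash
python3 -c "
from workcell import arm
print(arm.job_done())"
```

```text
the job is handed in; nothing more can be done
None
```

I pushed the disc home against the pins and threw the lever over its centre into the locked position. I handed the job in at about 19 s, and no verdict was reported.

- **Disc:** I pushed it back with two half-open fingertips on its front rim, leaning about 20° away from the head, until the push force rose to about 13 N. In both views its outline matches the predicted home circle to within about 2 mm. The scene view shows it touching the right pin. The left-pin contact I judged only from the top view and the force rise.
- **Lever:** I pushed the knob along its arc with shut fingers. It snapped on by itself and stayed locked after the arm moved clear, with the knob at the predicted locked position in both views.
- **Clamp force:** The foot appears to be down on the disc, but I couldn't measure its force on it.
- **Bystanders:** The last pictures showed no visible movement of the jar, weight, tin cube or wedge. The jar was partly cut off in the last top view but fully visible in the scene view. The final force reading was near zero (about 1 N), so the arm is touching nothing.

Some of my first measurements disagreed. One point I took for the right pin was wrong and I dropped it, and single corner points differed from the press fit by up to about 8 mm per axis. The fit itself was confirmed when the disc met the pins.

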